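Pull the sprung pointer rod to its mark and hold

ROBOT

A 6-joint arm with a two-finger parallel gripper is mounted at the origin on a cart in front of the work surface, level with it; the furniture and walls round the work are solid. World frame = base frame: x ahead of the robot, y to its left, z up, the work surface at z = 0. Lengths are in m, angles in rad, forces in N, time in s.
With the tool pointing down it reaches from about 0.35 to 0.775 m from the base axis. Payload 7.3 kg.
Tool frame: the origin (TCP) lies between the finger pads; the fingertips stand 8 mm ahead of it and the grasp point (between the pads) lies 11 mm behind it (robot.nose_length is the distance from the TCP to the fingertips, in m); z points along the fingers, y is the line along which they close (so a half turn about z gives the same grasp; the last joint's range is limited). The gripper opens to 92 mm and grips with 3 to 60 N. Pads are 19 mm wide; open, the fingers measure 130 mm over their backs; the gripper's body (75 mm by 190 mm) begins 47 mm behind the grasp point.
Start: joints at [1.161, 0.342, 1.524, -0, 1.275, -0.146], TCP at [0.137, 0.507, 0.235] pointing down, gripper open.
Joint ranges: [-2.53, 2.53], [-0.77, 2.02], [0.04, 2.7], [-1, 4.14], [0.28, 2.66], [-3.11, 3.11]. Speed limits (rad/s): [2.57, 2.57, 3.14, 3.14, 3.14, 3.14].

INTERFACE

Orientations are given as [roll, pitch, yaw] about the fixed x, y, z axes, in that order (R = Rz(yaw) Ry(pitch) Rx(roll)).
In Python, from cell import robot gives the robot as it stands. The module is installed in compiled form; this text tells all that it offers.
- The arm moves only by the shell command python3 -m jog 'ROWS' [FORCE]. ROWS is JSON, a list that holds one entry, the list of rows, each a list of 5 numbers: the gripper's target within -1 to 1 (fully open at 1, half-way at 0, shut at -1), then the shift along the tool's x, y, z in m, then the turn about the tool's z in rad. A call has 1 to 5 rows; each row is the pose to reach, as a shift and turn from the pose commanded when the call began, along the tool's axes at that moment; what a row does not reach only later rows make up. A row lasts 1/12 s, in which the tool goes at most 41.7 mm and 7.16 degrees, less where a joint would pass 70% of its speed; a pose out of reach is approached as far as the arm can. A call with a gripper value outside its range is refused whole. The fingers move at their own pace and stop on an object; FORCE is the grip in N (left out, the last holds). Time passes only in rows, so rows that repeat a pose let the fingers close. It gives the time, the measured TCP pose, the force, the opening and the grip force at its end, in the units of the state.
- robot.observe(): the state, without advancing time (a new reading comes with each control period).
- robot.read_camera(name): name is "scene" or "top" or "wrist"; returns the picture (400x640x3 uint8, red, green, blue); there is no depth.
- robot.camera_model(name): a dict with "camera_matrix" (3x3 intrinsics, pixels), "dist_coeffs" ([k1, k2, p1, p2, k3] as OpenCV has them; the pictures are not rectified), "position" and "attitude" of the camera in the world; the wrist camera has in their place "mount" (4x4, takes a point from camera to tool coordinates, whose origin is the TCP and whose axes are the flange's). Camera axes: x right, y down, z forward; pixel columns grow to the right and rows downward; lengths in m; the calibration is good to about 2 mm. A picture is of the moment at which its call begins: read the wrist's pose just before it. camera_model takes no time and is no camera call.
- robot.hand_in(): hands the job in; it is judged then, once.
The state is a dict: "time": time; "qpos": joint angles; "qvel": joint speeds; "joint_efforts": joint torques, N m; "tool_pos": TCP position; "tool_rot": TCP orientation; "contact_force": force on the tool from outside, world axes, zero at the start; "torque": the same for the moment, N m; "opening": finger opening in m; "grip_force": force on a finger pad.
Only numpy, scipy, OpenCV 4.12 (cv2) and the standard library are available. Lean on these libraries where they do the work, as an engineer would, in place of code of your own. Each camera call takes 0.05 s, during which the arm holds its last target. There are 200 camera calls.

TASK

The sprung telescoping pointer rod on the bench stand is due for its tension reading: take the blue grip at the end of the rod gently (it is thin-walled, squeeze it with no more than about 30 N) and pull the rod straight out of its barrel against the spring until the red pointer stands between the two yellow gate blocks, without pulling it out past them on the far side. Keep holding it there: the program finishes while the robot still grips the rod steadily at the mark, because nothing else stops the spring from drawing it back. Do not shift the yellow gate, and leave the other things on the worktop where they are.

Things in the scene. Friction and masses are not known exactly. Their poses are not given: they have to be found in the camera images.
- stand: Grey base plate 164 x 80 x 12 mm, fixed, with two posts carrying a level steel barrel 25 mm thick, 150 mm long. Origin on the worktop under the barrel's axis, near mid-length of the plate; z up. The barrel's axis runs along the stand's x, 85 mm above the worktop; its mouth is at x = -72 mm and the rod is pulled out toward the stand's -x.
- rod_grip (a point): Centre of the rod's blue grip, 85 mm above the worktop, on the barrel's axis: a thin-walled bar 14 mm wide (along y), 22 mm high, with 34 mm of length free for the fingers. Beyond: outer flange 26 wide x 28 high x 6 mm, inner collar of 22 mm diameter. With the rod home it is 65 mm from the barrel's mouth; the rod between is 12 mm thick. Axes as the stand's.
- rod_pointer (a point): Red pointer, a pin 5 mm thick (along the barrel) and 6 mm wide fixed to the rod that moves with it and sticks up out of the black slot on top of the barrel; the point is 108 mm above the worktop, the pin's end at 115 mm. It lies 192 mm from the grip's centre along the stand's +x. Axes as the stand's.
- gate_mid (a point): Middle of the yellow gate, 108 mm above the worktop: two yellow blocks, one each side of the pointer's path (8 mm apart), 14 mm long along the barrel, on a clamp that straddles the barrel between the pointer's home place and the barrel's mouth. The pointer passes freely between them. Axes as the stand's.
- rod (a joint): How far the rod is pulled out, m: 0 home (at the start), 0.105 at its end stop. The spring pulls back with 2.1 N at 0 and 70 N/m more (5 to 8 N at the mark). The length to pull is the distance from rod_pointer to gate_mid along the stand's -x when the rod is home (45 to 85 mm).
- pen_b: White pen with red ends, 145 mm long, lying on the worktop; a bystander.
- scissors: Scissors with blue handles, 199 mm long, lying on the worktop; a bystander.
- bin_grey: Open grey parts bin, 146 x 105 x 52 mm; a bystander.
- sample_disc: Grey disc, diameter 40 mm, 9 mm thick; a bystander.
- sample_cup: Small light grey cup, diameter 37 mm, 26 mm high; a bystander.
- caliper: Caliper with black head, 245 mm long, 19 mm high, lying on the worktop; a bystander.

How it is judged:
On the way, in this order (a step that is already met when the one before it is completed fails the run):
1. the fingers hold the rod and have drawn it 15 mm out (value of joint rod above 0.015 m and contact force between the fingers and stand above 1.5 N), for 0.1 s.
2. the red pointer is held at the yellow gate (x of rod_pointer in the frame of gate_mid between -0.006 and 0.006 m and contact force between the fingers and stand above 1.5 N), for 0.5 s.
At the end, for the whole second after the job is handed in: The robot's fingers still hold the rod (contact force over 1.5 N), the red pointer is within 6 mm of the middle of the yellow gate along the barrel, and the rod stands still (under 10 mm/s) (all of step 2 and velocity of joint rod between -0.01 and 0.01 m/s); the arm keeps its last pose, push and grip.
It fails at once if the rod or its stand is squeezed or pushed hard by the fingers (the contact forces of all fingers added up exceed 66 N) (contact force between the fingers and stand above 66 N).
It fails at once if the rod is pulled clearly past the gate (over 12 mm) (x of rod_pointer in the frame of gate_mid below -0.012 m).
It fails at once if the yellow gate is shifted by more than 4 mm (distance of gate_mid from where it was at the start of the episode above 0.004 m).
It fails at once if a bystander is shifted by more than 20 mm (distance of any of pen_b, scissors, bin_grey, sample_disc, sample_cup, caliper from where it was at the start of the episode above 0.02 m).
It also fails if it takes over 38 s, if anything falls off the work surface, if the arm or the gripper's body presses on something with over 40 N, if the wrist force passes 120 N, or if a joint passes its speed limit or range.

## Working session

There is one attempt and no reset: what is moved stays moved. The work goes in short steps, Python scripts to look and compute and a shell command to move; the robot and the scene stay as the last step left them, time stands still between calls to the robot, and variables do not carry over. Pictures are saved under pics/ and viewed, at most 10 in all, crops included, and the job is handed in when it is done.

```bash
mkdir -p pics; python3 - <<'E'
from cell import robot
import cv2,numpy as np
for n in("scene","top"):
    cv2.imwrite(f"pics/{n}0.png",robot.read_camera(n)[:,:,::-1])
    m=robot.camera_model(n);print(n,m)
print(robot.camera_model("wrist"));print(robot.observe())
E
```

```text
scene {'camera_matrix': array([[447.53226379,   0.        , 310.10341294],
       [  0.        , 447.53226379, 193.60959147],
       [  0.        ,   0.        ,   1.        ]]), 'dist_coeffs': array([-0.07165223,  0.        ,  0.        ,  0.        ,  0.        ]), 'position': array([0.02797416, 1.09160537, 0.72663326]), 'attitude': array([-2.02873999,  0.01976873, -2.71338543])}
top {'camera_matrix': array([[382.62588158,   0.        , 319.84282798],
       [  0.        , 382.62588158, 198.74060033],
       [  0.        ,   0.        ,   1.        ]]), 'dist_coeffs': array([-0.00979929,  0.        ,  0.        ,  0.        ,  0.        ]), 'position': array([ 0.42704046, -0.04999617,  1.31028399]), 'attitude': array([-3.0462385 ,  0.01038517, -1.57099936])}
{'camera_matrix': array([[360.40487275,   0.        , 322.77437914],
       [  0.        , 360.40487275, 203.74699177],
       [  0.        ,   0.        ,   1.        ]]), 'dist_coeffs': array([-0.01374563,  0.        ,  0.        ,  0.        ,  0.        ]), 'mount': array([[-6.14245399e-04, -9.59175524e-01, -2.82810779e-01,
[... 263 characters left out ...]
  1.00000000e+00]])}
{'time': 0.1, 'qpos': array([ 1.16103247e+00,  3.42635375e-01,  1.52493427e+00, -2.56119685e-06,
        1.27540608e+00, -1.45985687e-01]), 'qvel': array([ 0.00107401, -0.00130555, -0.00315233,  0.00042124,  0.00060911,
        0.00085209]), 'joint_efforts': array([ 1.73523000e-03, -4.32008457e+01, -2.44695908e+01,  7.19863339e-02,
        5.25017094e-02, -7.74658929e-05]), 'tool_pos': array([0.13671   , 0.50651447, 0.23411917]), 'tool_rot': array([-3.14022394e+00, -1.98769045e-04,  2.87781509e+00]), 'contact_force': array([ 0.51459642,  0.25474623, -0.66073945]), 'torque': array([-0.00392399, -0.02724277, -0.00416288]), 'grip_force': 0.0, 'opening': 0.09182590176453656}
```

View pics/scene0.png

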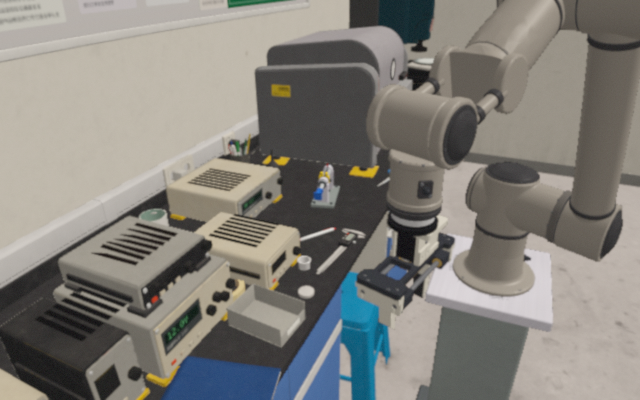

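View pics/top0.png

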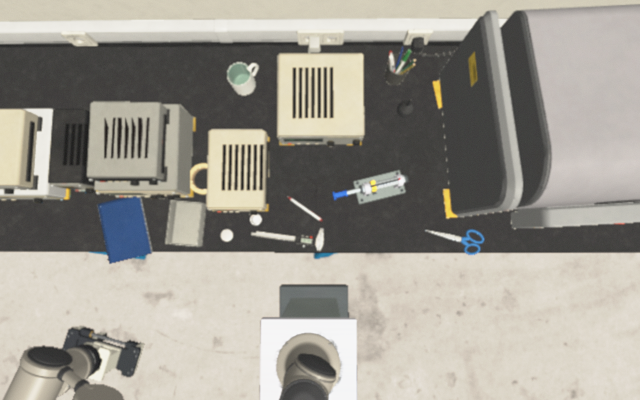

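The scene view shows the stand at about (325,188), its blue grip toward the camera. In the top view the blue grip is at about (342,194), the gate at (373,186) and the barrel end at (405,178). The bystanders are in the left half and the scissors are at (465,240). Next I'll segment the colours.

```bash
cat > h.py <<'E'
import cv2,numpy as np
from scipy.spatial.transform import Rotation as Ro
from cell import robot
def cam(n,st=None):
    m=robot.camera_model(n)
    if n=="wrist":
        T=np.array(m["mount"]);R=Ro.from_euler("xyz",st["tool_rot"]).as_matrix()
        Rc=R@T[:3,:3];p=R@T[:3,3]+st["tool_pos"]
    else: Rc=Ro.from_euler("xyz",m["attitude"]).as_matrix();p=np.array(m["position"])
    return m["camera_matrix"],m["dist_coeffs"],Rc,p
def ray(c,uv):
    K,D,R,p=c
    u=cv2.undistortPoints(np.array(uv,float).reshape(-1,1,2),K,D).reshape(2)
    d=R@np.array([u[0],u[1],1]);return p,d/np.linalg.norm(d)
def onz(c,uv,z):
    p,d=ray(c,uv);return p+d*(z-p[2])/d[2]
def cross(r1,r2):
    (p,d),(q,e)=r1,r2
    s=np.linalg.lstsq(np.c_[d,-e],q-p,rcond=None)[0]
    a,b=p+s[0]*d,q+s[1]*e;return (a+b)/2,np.linalg.norm(a-b)
H={"blue":((105,120,60),(128,255,255)),"yellow":((20,110,100),(35,255,255)),"red":((0,120,90),(10,255,255)),"red2":((170,120,90),(180,255,255))}
def blobs(im,col,roi,amin=3):
    x0,y0,x1,y1=roi
    h=cv2.cvtColor(im[y0:y1,x0:x1],cv2.COLOR_RGB2HSV)
    m=cv2.inRange(h,*map(np.array,H[col]))
    if col=="red":m|=cv2.inRange(h,*map(np.array,H["red2"]))
    n,l,s,c=cv2.connectedComponentsWithStats(m)
    return [(c[i]+[x0,y0],s[i]+np.array([x0,y0,0,0,0])) for i in range(1,n) if s[i][4]>=amin]
E
python3 - <<'E'
from h import *
im={n:cv2.imread(f"pics/{n}0.png")[:,:,::-1].copy() for n in("scene","top")}
roi={"scene":(300,155,350,215),"top":(325,165,415,205)}
for n in im:
    for c in("blue","yellow","red"):
        for b,s in blobs(im[n],c,roi[n],2):
            print(n,c,b.round(1),s, onz(cam(n),b,{"blue":.09,"yellow":.11,"red":.115}[c]).round(3))
for uv in [(208,130),(267,208),(277,55),(365,145),(208,208),(458,240),(320,240),(290,197),(443,200)]: print(uv,onz(cam("top"),uv,0.0).round(3))
x0,y0,x1,y1=roi["scene"];a=cv2.resize(im["scene"][y0:y1,x0:x1],None,fx=7,fy=7,interpolation=2)
x0,y0,x1,y1=roi["top"];b=cv2.resize(im["top"][y0:y1,x0:x1],None,fx=4.8,fy=4.8,interpolation=2)
o=np.zeros((420,790,3),np.uint8);o[:,:350]=a;o[:b.shape[0],355:355+b.shape[1]]=b
cv2.imwrite("pics/z.png",o[:,:,::-1])
E
```

```text
scene blue [317.7 193.6] [313 188  10  12  79] [ 0.553 -0.088  0.09 ]
scene yellow [320.3 173.9] [318 171   6   7  26] [ 0.589 -0.193  0.11 ]
scene yellow [326.4 174.7] [325 172   4   7  17] [ 0.568 -0.195  0.11 ]
scene yellow [349. 173.] [349 172   1   3   3] [ 0.501 -0.237  0.11 ]
top blue [338.8 194.2] [332 190  16  10  91] [ 0.558 -0.098  0.09 ]
top yellow [372.9 185.9] [370 181   6  11  44] [ 0.582 -0.205  0.11 ]
(208, 130) [0.796 0.357 0.   ]
(267, 208) [0.521 0.145 0.   ]
(277, 55) [1.069 0.117 0.   ]
(365, 145) [ 0.74  -0.194  0.   ]
(208, 208) [0.521 0.349 0.   ]
(458, 240) [ 0.411 -0.506  0.   ]
(320, 240) [ 0.411 -0.037  0.   ]
(290, 197) [0.559 0.066 0.   ]
(443, 200) [ 0.548 -0.459  0.   ]
```

View pics/z.png

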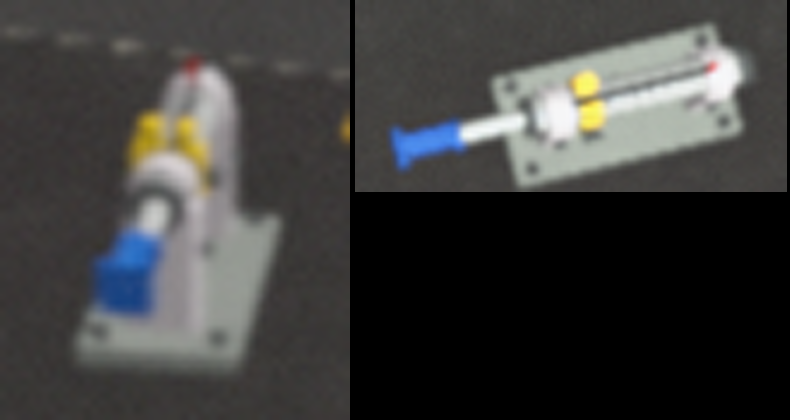

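The crops show the blue grip on the near (+y) side. The gate is close to the barrel mouth and the red pointer is at the far end, at about top pixel (399,179). The rod pulls out toward world (-0.22, 0.97). I'll move the wrist camera over it.

```bash
python3 -m jog '[[[1,-0.029,-0.0255,0,0],[1,-0.058,-0.051,0,0],[1,-0.087,-0.0765,0,0],[1,-0.116,-0.102,0,0],[1,-0.145,-0.1275,0,0]]]' 20
python3 -m jog '[[[1,-0.029,-0.0255,0,0],[1,-0.058,-0.051,0,0],[1,-0.087,-0.0765,0,0],[1,-0.116,-0.102,0,0],[1,-0.145,-0.1275,0,0]]]'
python3 -m jog '[[[1,-0.029,-0.0255,0,0],[1,-0.058,-0.051,0,0],[1,-0.087,-0.0765,0,0],[1,-0.116,-0.102,0,0],[1,-0.145,-0.1275,0,0]]]'
python3 -m jog '[[[1,-0.029,-0.0255,0,0.11],[1,-0.058,-0.051,0,0.22],[1,-0.087,-0.0765,0,0.33],[1,-0.116,-0.102,0,0.44],[1,-0.145,-0.1275,0,0.55]]]'
python3 -m jog '[[[1,0,0,0,0.11],[1,0,0,0,0.22],[1,0,0,0,0.33],[1,0,0,0,0.44],[1,0,0,0,0.54]]]'
```

```text
time: 0.52
tool_pos: [0.2439, 0.3443, 0.2344]
tool_rot: [-3.141, -0.0, 2.879]
contact_force: [-0.0, 0.5, -0.5]
opening: 0.0918
grip_force: 0.0
time: 0.93
tool_pos: [0.3508, 0.1833, 0.2347]
tool_rot: [3.141, -0.0, 2.878]
contact_force: [1.0, 0.7, -0.5]
opening: 0.0914
grip_force: 0.0
time: 1.35
tool_pos: [0.4576, 0.0223, 0.2345]
tool_rot: [3.141, -0.0, 2.877]
contact_force: [0.1, 0.3, -0.1]
opening: 0.0916
grip_force: 0.0
time: 1.77
tool_pos: [0.5643, -0.1385, 0.2342]
tool_rot: [-3.141, -0.001, 2.322]
contact_force: [0.6, -0.2, 0.6]
opening: 0.0918
grip_force: 0.0
time: 2.18
tool_pos: [0.5636, -0.1368, 0.234]
tool_rot: [-3.141, -0.001, 1.782]
contact_force: [0.0, 0.7, -0.8]
opening: 0.092
grip_force: 0.0
```

```bash
python3 - <<'E'
from h import *
st=robot.observe();im=robot.read_camera("wrist");c=cam("wrist",st)
np.save("w1.npy",im);np.save("s1.npy",np.r_[st["tool_pos"],st["tool_rot"]])
cv2.imwrite("pics/w1.png",im[:,:,::-1])
for k,z in(("blue",.09),("yellow",.115),("red",.115)):
    for b,s in blobs(im,k,(0,0,640,400),12): print(k,b.round(1),s,onz(c,b,z).round(4))
E
```

```text
blue [326.3 150.2] [ 309  123   34   58 1253] [ 0.5587 -0.1015  0.09  ]
yellow [550.   12.1] [542   0  17  26 210] [0.6868 0.0258 0.115 ]
yellow [476.8 223.2] [467 200  21  48 328] [ 0.6872 -0.1297  0.115 ]
yellow [342.5 276.9] [335 261  15  29 320] [ 0.5933 -0.1982  0.115 ]
yellow [317.8 277.4] [311 262  15  28 318] [ 0.5733 -0.2029  0.115 ]
yellow [123.3 308.5] [112 275  33  63 729] [ 0.4158 -0.2674  0.115 ]
yellow [521.2 305.9] [501 275  34  62 981] [ 0.7493 -0.1933  0.115 ]
yellow [572.5 356.4] [ 492  349  148   15 1270] [ 0.8142 -0.2328  0.115 ]
yellow [319.2 361. ] [306 357  26   8  86] [ 0.5917 -0.2845  0.115 ]
yellow [338.8 360.4] [331 357  18   8  62] [ 0.6088 -0.2801  0.115 ]
yellow [418.4 360. ] [346 356 144   9 631] [ 0.6787 -0.2648  0.115 ]
red [564.9   3.1] [561   0  10   8  56] [0.6947 0.0332 0.115 ]
red [201.8   8.7] [199   3   7  12  59] [ 0.4551 -0.022   0.115 ]
red [284.   47.4] [271  33  27  28  76] [ 0.514  -0.0345  0.115 ]
red [260.3  62. ] [257  58   8   9  44] [ 0.4994 -0.0473  0.115 ]
```

View pics/w1.png

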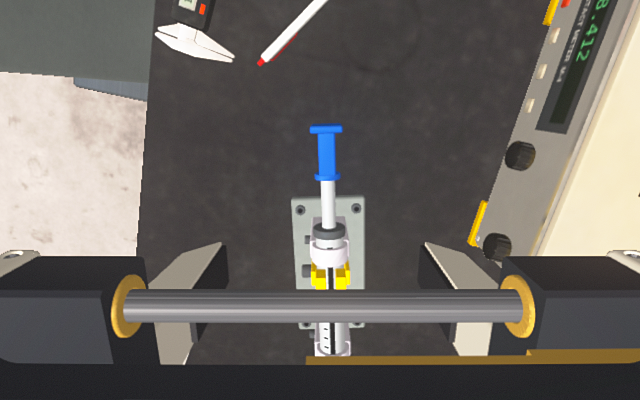

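The wrist view shows the grip bar at about (326,150), with its flange at row 127 and collar at row 177. The gate blocks are at about (330,277), and the gripper hides the pointer. I'll shift 100 mm toward the barrel's far end for a second view that should include the pointer.

```bash
python3 -m jog '[[[1,-0.03,0,0,0],[1,-0.06,0,0,0],[1,-0.1,0,0,0],[1,-0.1,0,0,0],[1,-0.1,0,0,0]]]'; python3 - <<'E'
from h import *
st=robot.observe();im=robot.read_camera("wrist");c=cam("wrist",st)
np.save("w2.npy",im);np.save("s2.npy",np.r_[st["tool_pos"],st["tool_rot"]])
for k,z in(("blue",.09),("yellow",.115),("red",.115)):
    for b,s in blobs(im,k,(270,0,400,345),8): print(k,b.round(1),s,onz(c,b,z).round(4))
cv2.imwrite("pics/w2.png",cv2.resize(im[0:345,230:430],None,fx=1.7,fy=1.7)[:,:,::-1])
E
```

```text
time: 2.65
tool_pos: [0.585, -0.2361, 0.2335]
tool_rot: [-3.14, -0.001, 1.787]
contact_force: [-0.2, 0.8, -0.3]
opening: 0.0918
grip_force: 0.0
blue [327.8  25.1] [ 314    0   29   51 1028] [ 0.5608 -0.1095  0.09  ]
yellow [344.5 162.2] [337 149  16  26 337] [ 0.5944 -0.2033  0.115 ]
yellow [317.4 162.9] [310 150  16  25 338] [ 0.5746 -0.2082  0.115 ]
yellow [274.9 343.8] [270 343  13   2  17] [ 0.5717 -0.3737  0.115 ]
red [333.5 264. ] [331 259   6  11  66] [ 0.605  -0.2872  0.115 ]
```

View pics/w2.png

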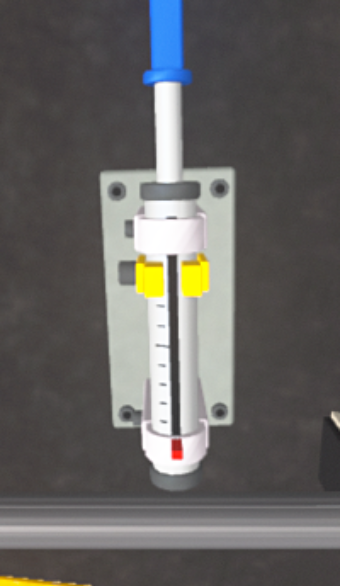

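The second view shows the gate at rows 149–175, near (331,162), and the red pointer at (333.5,264). The pointer's front and top faces split near row 263. I'll read the edge profiles and triangulate.

```bash
python3 - <<'E'
from h import *
w1,w2=np.load("w1.npy"),np.load("w2.npy")
print("gate w2 L/R, by row");
for r in range(145,180): print(r,w2[r,314:322].mean(0).astype(int),w2[r,340:348].mean(0).astype(int))
print("gate w1")
for r in range(257,294): print(r,w1[r,315:321].mean(0).astype(int),w1[r,340:346].mean(0).astype(int))
print("pin w2")
for r in range(255,275): print(r,w2[r,332:336].mean(0).astype(int))
print("grip w1")
for r in list(range(119,136))+list(range(172,185)): print(r,w1[r,324:330].mean(0).astype(int))
print("collar w2")
for r in range(35,56): print(r,w2[r,325:331].mean(0).astype(int))
for r in (140,150,160): print(np.where((w1[r,300:350,2]>150)&(w1[r,300:350,0]<100))[0]+300)
E
```

```text
gate w2 L/R, by row
145 [254 253 254] [225 217 222]
146 [254 254 254] [226 218 223]
147 [255 255 255] [227 220 225]
148 [253 252 253] [207 200 197]
149 [236 233 232] [193 182 159]
150 [222 216 201] [193 181 142]
151 [224 217 194] [198 187 143]
152 [225 218 199] [203 188 131]
153 [215 202 157] [197 165  75]
154 [195 163  73] [188 150  26]
155 [193 154  23] [192 149  20]
156 [202 159  16] [253 223   0]
157 [255 238   0] [255 254   0]
158 [255 253   0] [255 254   0]
159 [254 252   0] [255 252   0]
160 [254 251   0] [255 252   0]
161 [254 251   0] [255 252   0]
162 [254 250   0] [255 252   0]
163 [254 250   0] [255 252   0]
164 [254 250   0] [255 252   0]
165 [254 249   0] [255 252   0]
166 [254 249   0] [255 252   0]
167 [254 249   0] [255 252   0]
168 [254 249   0] [255 252   0]
169 [254 249   0] [255 252   0]
170 [254 249   0] [255 252   0]
171 [254 250   2] [255 252   0]
172 [252 248  22] [255 254   0]
173 [250 247  29] [255 255   0]
174 [248 243  83] [243 213 146]
175 [239 230 216] [179 177 184]
176 [221 222 224] [181 183 183]
177 [221 223 220] [184 184 181]
178 [221 223 219] [184 1
[... 1984 characters left out ...]
8 [ 51 140 249]
179 [ 37 132 248]
180 [ 81 140 247]
181 [248 247 247]
182 [251 250 247]
183 [247 248 248]
184 [246 247 247]
collar w2
35 [ 53 142 249]
36 [ 53 142 249]
37 [ 53 142 249]
38 [ 50 140 249]
39 [ 47 134 246]
40 [ 44 128 243]
41 [ 51 137 248]
42 [ 58 148 250]
43 [ 60 149 250]
44 [ 58 147 250]
45 [ 55 145 250]
46 [ 44 132 247]
47 [ 71 120 224]
48 [202 211 226]
49 [253 253 251]
50 [250 251 250]
51 [247 249 249]
52 [248 249 249]
53 [248 249 249]
54 [247 249 249]
55 [247 249 249]
[318 319 320 321 322 323 324 325 326 327 328 329 330 331 332 333 334]
[318 319 320 321 322 323 324 325 326 327 328 329 330 331 332 333 334]
[318 319 320 321 322 323 324 325 326 327 328 329 330 331 332 333 334]
```

```bash
python3 - <<'E'
from h import *
S=[np.load(f"s{i}.npy") for i in(1,2)]
c1,c2=[cam("wrist",dict(tool_pos=s[:3],tool_rot=s[3:])) for s in S]
g,e=cross(ray(c1,(330.1,277.1)),ray(c2,(330.9,156.2)));print("gate front top",g.round(4),e)
k,e=cross(ray(c1,(326,175.3)),ray(c2,(327.7,40.2)));print("bar/collar top corner",k.round(4),e)
gr=onz(c2,(331,174.4),g[2]);print("gate rear",gr.round(4),"len",np.linalg.norm(gr-g))
pf,pr=[onz(c2,(333.5,r),.115) for r in(264.6,269.7)];print("pin",pf.round(4),pr.round(4))
a,b=[onz(c1,(325.8,r),.096) for r in(132.5,175.3)];gm=(a+b)/2
gm2=onz(c1,(326,153.9),k[2]);print("bar",a.round(4),b.round(4),gm.round(4),gm2.round(4))
ax=((pf+pr)/2-gm)[:2];L=np.linalg.norm(ax);u=ax/L;print("L(192)",L,"u",u,"yaw",np.degrees(np.arctan2(*(-u)[::-1])))
gc=(g+gr)/2;print("gate",gc.round(4))
print("pull",((pf+pr)/2-gc)[:2]@u,192e-3-(gc-gm)[:2]@u)
s=robot.observe();print(s["tool_pos"],s["tool_rot"])
R=Ro.from_euler("xyz",s["tool_rot"]).as_matrix();print("shift to grip in tool xy",R.T@(np.r_[gm[:2],.085-.011]-s["tool_pos"]))
E
```

```text
gate front top [ 0.5835 -0.2013  0.1135] 5.496284495560288e-06
bar/collar top corner [ 0.5629 -0.1206  0.0966] 0.0005895044172508464
gate rear [ 0.5866 -0.215   0.1135] len 0.01399704138856868
pin [ 0.6051 -0.2877  0.115 ] [ 0.6061 -0.2922  0.115 ]
bar [ 0.5552 -0.0871  0.096 ] [ 0.5625 -0.1208  0.096 ] [ 0.5588 -0.104   0.096 ] [ 0.5589 -0.1036  0.0966]
L(192) 0.19179933868249655 u [ 0.24389908 -0.96980062] yaw 104.11678227036616
gate [ 0.585  -0.2081  0.1135]
pull 0.08441313497713523 0.08461379629463871
[ 0.5849613  -0.23471994  0.2337975 ] [-3.14055031e+00 -1.50232067e-03  1.78797901e+00]
shift to grip in tool xy [0.13304558 0.00283348 0.15999469]
```

Gate, pin and grip agree: the pin-to-grip length measures 191.8 mm against the stated 192, and the pull is 84.5 mm along yaw 104.1°. I'll move over the grip and descend.

```bash
python3 -m jog '[[[1,0.04,0.001,0,-0.029],[1,0.08,0.002,0,-0.029],[1,0.12,0.003,0,-0.029],[1,0.133,0.003,0,-0.029],[1,0.133,0.003,0,-0.029]]]' 20
python3 -m jog '[[[1,0,0,0.035,0],[1,0,0,0.07,0],[1,0,0,0.1,0],[1,0,0,0.1,0],[1,0,0,0.1,0]]]'; python3 - <<'E'
from h import *
s=robot.observe();R=Ro.from_euler("xyz",s["tool_rot"]).as_matrix()
print("remaining",R.T@(np.array([.5588,-.1040,.074])-s["tool_pos"]))
im=robot.read_camera("wrist");cv2.imwrite("pics/w3.png",im[:,:,::-1])
E
```

```text
time: 3.12
tool_pos: [0.5587, -0.0994, 0.2354]
tool_rot: [3.141, -0.001, 1.823]
contact_force: [0.8, 0.0, -0.7]
opening: 0.0919
grip_force: 0.0
time: 3.53
tool_pos: [0.5591, -0.104, 0.134]
tool_rot: [-3.139, -0.001, 1.817]
contact_force: [0.0, -0.1, 1.2]
opening: 0.0919
grip_force: 0.0
remaining [ 9.36214951e-06 -1.25979561e-04  6.00091298e-02]
```

View pics/w3.png

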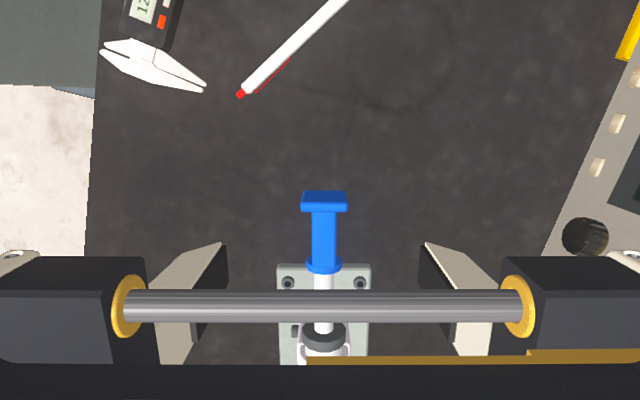

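The grip bar at column 324 is centred between the fingers, whose middle is at about column 323. I'll descend the last 60 mm and close.

```bash
python3 -m jog '[[[1,0,0,0.03,0],[1,0,0,0.06,0],[1,0,0,0.06,0],[1,0,0,0.06,0],[1,0,0,0.06,0]]]' 20
python3 -m jog '[[[-1,0,0,0,0],[-1,0,0,0,0],[-1,0,0,0,0],[-1,0,0,0,0],[-1,0,0,0,0]]]' 20
python3 -m jog '[[[-1,0,0,0,0],[-1,0,0,0,0],[-1,0,0,0,0],[-1,0,0,0,0],[-1,0,0,0,0]]]' 20
```

```text
time: 4.0
tool_pos: [0.5613, -0.1045, 0.0774]
tool_rot: [3.138, 0.002, 1.817]
contact_force: [-0.1, -0.0, 0.5]
opening: 0.0918
grip_force: 0.0
time: 4.42
tool_pos: [0.5598, -0.1039, 0.0752]
tool_rot: [3.141, 0.0, 1.817]
contact_force: [0.4, 0.8, 0.1]
opening: 0.0629
grip_force: 0.0
time: 4.83
tool_pos: [0.5596, -0.1038, 0.0746]
tool_rot: [-3.142, -0.0, 1.817]
contact_force: [0.3, 0.0, 0.3]
opening: 0.0296
grip_force: 0.0
```

```bash
python3 -m jog '[[[-1,0,0,0,0],[-1,0,0,0,0],[-1,0,0,0,0],[-1,0,0,0,0],[-1,0,0,0,0]]]' 20
python3 -m jog '[[[-1,0,0,0,0],[-1,0,0,0,0],[-1,0,0,0,0],[-1,0,0,0,0],[-1,0,0,0,0]]]' 20
```

```text
time: 5.25
tool_pos: [0.5595, -0.1039, 0.0747]
tool_rot: [-3.141, -0.0, 1.817]
contact_force: [-0.8, -0.9, 0.1]
opening: 0.0141
grip_force: 20.0
time: 5.67
tool_pos: [0.5595, -0.1039, 0.0747]
tool_rot: [-3.141, -0.0, 1.817]
contact_force: [-1.3, -1.6, 0.1]
opening: 0.0139
grip_force: 20.0
```

Gripped: opening 14 mm at 20 N. First pull is 30 mm, slowly.

```bash
python3 -m jog '[[[-1,0.008,0,0,0],[-1,0.016,0,0,0],[-1,0.024,0,0,0],[-1,0.03,0,0,0],[-1,0.03,0,0,0]]]' 20
python3 -m jog '[[[-1,0.008,0,0,0],[-1,0.016,0,0,0],[-1,0.024,0,0,0],[-1,0.03,0,0,0],[-1,0.03,0,0,0]]]' 20
python3 - <<'E'
from h import *
s=robot.observe();d=s["tool_pos"]-np.array([.5595,-.1039,.0747])
R=Ro.from_euler("xyz",s["tool_rot"]).as_matrix();print("moved, tool axes",R.T@d)
im=robot.read_camera("top")
print([(b.round(1),onz(cam("top"),b,.115).round(4)) for b,_ in blobs(im,"red",(355,165,415,205),2)])
a=im[120:220,290:430];cv2.imwrite("pics/t2.png",cv2.resize(a,None,fx=5,fy=5,interpolation=2)[:,:,::-1])
E
```

```text
time: 6.08
tool_pos: [0.5519, -0.0734, 0.0747]
tool_rot: [-3.141, -0.0, 1.818]
contact_force: [-1.8, -4.5, -1.2]
opening: 0.0137
grip_force: 20.0
time: 6.5
tool_pos: [0.5449, -0.0451, 0.0747]
tool_rot: [3.142, 0.0, 1.818]
contact_force: [-0.4, -6.9, -1.5]
opening: 0.0138
grip_force: 20.0
moved, tool axes [ 6.05399051e-02  2.35156962e-04 -3.38133641e-05]
[]
```

View pics/t2.png

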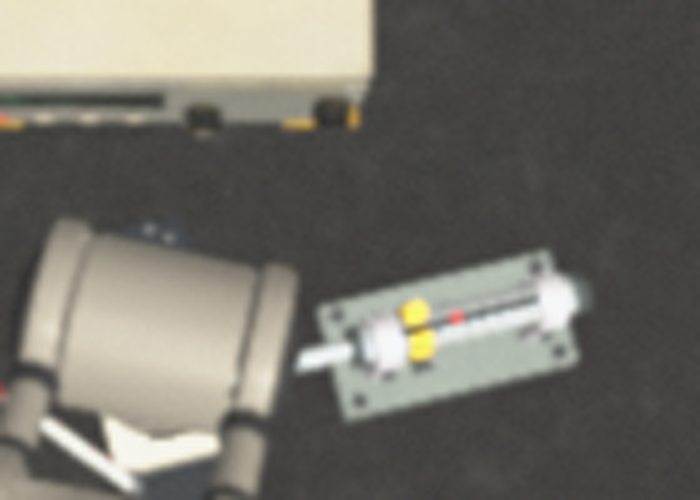

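The pointer at zoomed (457,317) is about 25 mm short of the gate at (418,330). That matches the 24 mm left of the measured pull, so the grip hasn't slipped. I'll finish with small steps.

```bash
python3 -m jog '[[[-1,0.007,0,0,0],[-1,0.014,0,0,0],[-1,0.02,0,0,0],[-1,0.024,0,0,0],[-1,0.024,0,0,0]]]' 20
python3 -m jog '[[[-1,0,0,0,0],[-1,0,0,0,0],[-1,0,0,0,0],[-1,0,0,0,0],[-1,0,0,0,0]]]' 20
python3 - <<'E'
from h import *
s=robot.observe();d=s["tool_pos"]-np.array([.5595,-.1039,.0747])
R=Ro.from_euler("xyz",s["tool_rot"]).as_matrix();print("moved, tool axes",R.T@d)
im=robot.read_camera("top");H["red"]=((0,70,90),(12,255,255))
for k in("red","yellow"):print(k,[(b.round(1),t[4],onz(cam("top"),b,.1145).round(4)) for b,t in blobs(im,k,(360,170,400,200),2)])
a=im[165:210,340:420];b=robot.read_camera("scene")[155:215,300:350]
o=np.zeros((420,790,3),np.uint8);o[:,:350]=cv2.resize(b,None,fx=7,fy=7,interpolation=2);o[:236,360:780]=cv2.resize(a,(420,236),interpolation=2)
cv2.imwrite("pics/t3.png",o[:,:,::-1])
E
```

```text
time: 6.97
tool_pos: [0.5393, -0.0226, 0.0747]
tool_rot: [3.141, 0.001, 1.818]
contact_force: [-0.2, -8.4, -2.8]
opening: 0.0142
grip_force: 20.0
time: 7.38
tool_pos: [0.5395, -0.0232, 0.0747]
tool_rot: [3.141, 0.001, 1.817]
contact_force: [-0.9, -7.6, -1.8]
opening: 0.0136
grip_force: 20.0
moved, tool axes [ 0.0831032   0.00023423 -0.00011899]
red [(array([374.2, 184.8]), np.int64(4), array([ 0.5854, -0.2088,  0.1145]))]
yellow [(array([372.2, 182.4]), np.int64(16), array([ 0.593 , -0.2026,  0.1145])), (array([373.5, 188.6]), np.int64(21), array([ 0.5732, -0.2064,  0.1145]))]
```

View pics/t3.png

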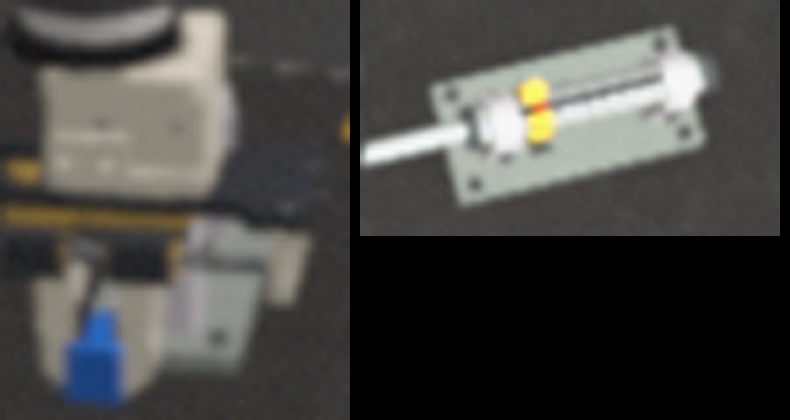

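The pointer now sits between the yellow blocks at top pixel (374,185), with the gate centre at about (373,185.5). It is 1.4 mm short by odometry and up to 4 mm short in the coarse picture. I'll nudge 2 mm and hold.

```bash
python3 -m jog '[[[-1,0.001,0,0,0],[-1,0.002,0,0,0],[-1,0.002,0,0,0],[-1,0.002,0,0,0],[-1,0.002,0,0,0]]]' 20
python3 -m jog '[[[-1,0,0,0,0],[-1,0,0,0,0],[-1,0,0,0,0],[-1,0,0,0,0],[-1,0,0,0,0]]]' 20
python3 -m jog '[[[-1,0,0,0,0],[-1,0,0,0,0],[-1,0,0,0,0],[-1,0,0,0,0],[-1,0,0,0,0]]]' 20
python3 - <<'E'
from h import *
s=robot.observe();d=s["tool_pos"]-np.array([.5595,-.1039,.0747])
R=Ro.from_euler("xyz",s["tool_rot"]).as_matrix();print("moved",R.T@d)
im=robot.read_camera("top");H["red"]=((0,70,90),(14,255,255))
for k in("red","yellow"):print(k,[(b.round(1),t[4]) for b,t in blobs(im,k,(360,170,400,200),2)])
E
```

```text
time: 7.9
tool_pos: [0.539, -0.0213, 0.0747]
tool_rot: [3.141, 0.001, 1.817]
contact_force: [-0.3, -8.1, -1.9]
opening: 0.0139
grip_force: 20.0
time: 8.32
tool_pos: [0.5389, -0.0213, 0.0747]
tool_rot: [3.141, 0.001, 1.817]
contact_force: [-0.1, -8.5, -2.5]
opening: 0.0139
grip_force: 20.0
time: 8.73
tool_pos: [0.539, -0.0213, 0.0747]
tool_rot: [3.141, 0.001, 1.817]
contact_force: [0.1, -7.5, -1.3]
opening: 0.0141
grip_force: 20.0
moved [ 8.50840105e-02  2.15638639e-04 -9.95298124e-05]
red [(array([373., 185.]), np.int64(3))]
yellow [(array([372.2, 182.4]), np.int64(16)), (array([373.6, 188.7]), np.int64(22))]
```

The pull reads 85.1 mm and steady, and the red pointer at (373.0,185) lines up with the gate middle at (372.9,185.5).

```bash
python3 -c "
from cell import robot
print(robot.hand_in())"
```

```text
the job is handed in; nothing more can be done
None
```

The job is handed in with the rod pulled out about 85 mm, the red pointer at the middle of the yellow gate, and the robot still gripping it steadily at 20 N; no verdict came back.

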